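# Drive a worn bushing out of a blower bearing housing

## Task

Take the orange-handled ejector out of its wooden holder, feel its nose into the bore on top of the green bearing housing and push the worn bronze bushing slowly and steadily down out of the housing into the red sleeve below, until it is fully home on the sleeve's floor and you feel it stop dead: press it home with about 20 N and no harder, and do not strike or hammer the housing or the bushing. Then draw the ejector out, stand it back in its holder and let go; leave the can, the pulley and the parts box where they are.

Things in the scene. Friction and masses are not known exactly. Their poses are not given: they have to be found in the camera images.
- housing: Green bearing housing on a dark steel stand, fixed to the bench, turned about the vertical. Origin on the bench under the bore; z up, x, y along its sides. Base 150 x 150 x 8 mm; legs at y = +56 and -56 mm. Flange 90 (x) x 124 (y) x 24 mm, underside 62 mm up; upper block 90 x 90 x 16 mm, flat top 102 mm up. Below the bore stands a red receiving sleeve, 60 x 60 mm, bore 30 mm.
- bore (a point): Centre of the bore's mouth, level with the housing's flat top, 102 mm above the bench; axes as the housing's. The vertical bore is 40 mm deep: 24 mm in diameter in the upper 16 mm, with a sharp rim, 30 mm in the lower 24 mm, where the bushing sits. It opens into the red sleeve, whose screw-set floor lies unseen 62 to 76 mm below the flat top: rigid, so reach it below 8 mm/s, reading the force.
- bushing: Worn bronze bushing: ring 28 mm outer, 16 mm inner diameter, 20 mm high, 80 g; origin at the centre of its underside, z its axis. Starts tight in the lower bore, its upper face 17 to 19 mm below the flat top. 5 to 11 N downward slides it, against the same friction all the way, until it stands on the sleeve's floor (upper face 42 to 56 mm below the flat top), which is rigid: force then rises fast.
- bushing_center (a point): Centre of the bushing, 10 mm above its underside.
- ejector: Ejector: steel rod 22 mm in diameter, 60 mm long, flat nose; above it a steel collar 40 mm in diameter, 8 mm thick, then an orange round handle 24 mm in diameter, 55 mm long; about 0.3 kg. Origin at the centre of the nose's end, z up the rod. It stands nose down in the holder. The collar would meet the housing's flat top with the nose 60 mm deep; the bushing always comes home before that.
- ejector_grip (a point): Middle of the ejector's handle on its axis, 95.5 mm above the nose, the place to grip it; the collar's upper face is 27.5 mm below this point and the handle's top 27.5 mm above.
- holder_mouth (a point): Centre of the mouth of the hole in the wooden holder block, 60 mm above the bench; the block is 80 x 80 x 60 mm, fixed to the bench, turned by an unknown amount. The hole is 28 mm in diameter and 45 mm deep.
- holder_floor (a point): Centre of the floor of that hole, 15 mm above the bench, where the ejector's nose rests.
- oil_can_mid (a point): Middle of a closed metal can with a blue label, 60 mm in diameter, 100 mm high, standing. Not to be moved.
- pulley_mid (a point): Middle of a bare aluminium belt pulley lying flat, 76 mm in diameter, 32 mm high. Not to be moved.
- parts_box_mid (a point): Middle of a plain closed cardboard parts box, 70 x 90 x 45 mm. Not to be moved.
Things that resemble listed ones, but are neither listed nor needed, are in the scene too. Leave any pink or turquoise look-alike of the part that bears holder_mouth alone.

How it is judged:
On the way, in this order (a step that is already met when the one before it is completed fails the run):
1. the ejector's nose is in the bore and bears on the bushing (horizontal distance between ejector and bore below 0.004 m and z of ejector in the frame of bore below -0.012 m and contact force between ejector and bushing above 2 N), for 0.1 s.
2. the bushing is out of the housing and the ejector presses it home on the sleeve's floor (z of bushing_center in the frame of bore below -0.0505 m and horizontal distance between bushing_center and bore below 0.005 m and contact force between ejector and bushing above 12 N), for 0.05 s.
At the end, for the whole second after the job is handed in: The bushing rests wholly out of the housing, in the sleeve (centre over 50.5 mm below the housing's flat top, within 5 mm of the bore's axis); the ejector stands at rest in its holder, nose within 8 mm of the hole's centre and 6 mm of its floor, upright within 0.1 rad (6 degrees) (z of bushing_center in the frame of bore below -0.0505 m and horizontal distance between bushing_center and bore below 0.005 m and linear speed of each of bushing, ejector below 0.02 m/s and horizontal distance between ejector and holder_floor below 0.008 m and z of ejector in the frame of holder_floor below 0.006 m and angle between ejector's own z axis and vertical below 0.1 rad); the robot touches nothing.
It fails at once if the ejector presses on the housing with more than 40 N (contact force between ejector and housing above 40 N).
It fails at once if the ejector presses on the bushing with more than 40 N (contact force between ejector and bushing above 40 N).
It fails at once if the can, the pulley or the parts box is moved by more than 20 mm (distance of any of oil_can_mid, pulley_mid, parts_box_mid from where it was at the start of the episode above 0.02 m).
It also fails if it takes over 67 s, if anything falls off the work surface, if the arm or the gripper's body presses on something with over 40 N, if the wrist force passes 120 N, or if a joint passes its speed limit or range.

## Robot

A 6-joint arm with a two-finger parallel gripper is mounted at the origin on the work surface. World frame = base frame: x ahead of the robot, y to its left, z up, the work surface at z = 0. Lengths are in m, angles in rad, forces in N, time in s.
With the tool pointing down it reaches from about 0.225 to 0.875 m from the base axis. Payload 3.4 kg.
Tool frame: the origin (TCP) lies midway between the tips of the shut fingers; the grasp point (between the pads) lies 19 mm behind it; z points along the fingers, y is the line along which they close (so a half turn about z gives the same grasp; the last joint's range is limited). The gripper opens to 85 mm and grips with 20 to 120 N. Pads are 22 mm wide; open, the fingers measure 114 mm over their backs; the gripper's body (76 mm by 85 mm) begins 54 mm behind the grasp point. The pads swing forward as they close: fully open they stand 13 mm farther back than shut.
Start: joints at [-1.454, 0.276, 1.505, -0, 1.361, -0.121], TCP at [0.135, -0.559, 0.231] pointing down, gripper open.
Joint ranges: [-2.89, 2.89], [-0.75, 2.08], [0.22, 2.7], [-1.18, 4.32], [0.11, 2.71], [-2.7, 2.7]. Speed limits (rad/s): [2.57, 2.57, 3.14, 3.14, 3.14, 3.14].

## Interface

Orientations are given as a unit quaternion [w, x, y, z].
In Python, from rig import * gives the robot as it stands.
- The arm moves only by the tool apply_moves, never from a script. Its argument "steps" is one flat list of numbers, 4 for each row, row after row: the shift along the world's x, y, z in cm, then the turn about the world's z in degrees. A call has 1 to 8 rows; each row is the pose to reach, as a shift and turn from the pose commanded when the call began; what a row does not reach only later rows make up. A row lasts 1/12 s, in which the tool goes at most 41.7 mm and 7.16 degrees, less where a joint would pass 70% of its speed; a pose out of reach is approached as far as the arm can. A call with a gripper value outside its range is refused whole. "jaw" is the closure in counts, from 0 (fully open) to 255 (shut), set as the call begins (left out, the last holds). The fingers move at their own pace and stop on an object; "newtons" is the grip in N (left out, the last holds). Time passes only in rows, so rows that repeat a pose let the fingers close. It gives the time, the measured TCP pose, the force, the opening and the grip force at its end, in the units of the state.
- get_state(): the state, without advancing time (a new reading comes with each control period).
- get_image(name): name is "scene" or "top" or "wrist"; returns the picture (400x640x3 uint8, red, green, blue); there is no depth.
- calibration(name): a dict with "fx", "fy", "cx", "cy" (pixels), "xyz" and "rotation" of the camera in the world. Camera axes: x right, y up, looking along -z (the intrinsics and any distortion apply to the point x, -y, -z); pixel columns grow to the right and rows downward; lengths in m; the calibration is good to about 2 mm. A picture is of the moment at which its call begins: read the wrist's pose just before it. calibration takes no time and is no camera call; for the wrist camera it gives the pose at the moment of the call.
- sign_off(): hands the job in; it is judged then, once.
The state is a dict: "clock": time; "qpos": joint angles; "qd": joint speeds; "effort": joint torques, N m; "position": TCP position; "ee_rot": TCP orientation; "contact_force": force on the tool from outside, world axes, zero at the start; "moment": the same for the moment, N m; "width": finger opening in m; "gripper_force": force on a finger pad.
Only numpy, scipy, OpenCV 4.12 (cv2) and the standard library are available. Lean on these libraries where they do the work, as an engineer would, in place of code of your own. Each camera call takes 0.05 s, during which the arm holds its last target. There are 200 camera calls.

## Working session

There is one attempt and no reset: what is moved stays moved. The work goes in short steps, Python scripts to look and compute and a tool call to move; the robot and the scene stay as the last step left them, time stands still between calls to the robot, and variables do not carry over. Pictures are saved under pics/ and viewed, at most 10 in all, crops included, and the job is handed in when it is done.

Besides the shell and the picture viewer there is one more tool, called as name(argument=value, ...) on one line, values as JSON. apply_moves: Moves the arm, as the interface text tells. Its arguments: {"type":"object","properties":{"steps":{"type":"array","items":{"type":"number"}},"jaw":{"type":"number"},"newtons":{"type":"number"}},"required":["steps"]}

```bash
mkdir -p pics
python3 - <<'E'
from rig import *
import cv2
for n in ("scene","top"):
    c=calibration(n); print(n,c); im=get_image(n); cv2.imwrite(f"pics/{n}0.png",im[:,:,::-1])
s=get_state(); print(s)
E
ls
```

```text
scene {'fx': 419.901673276047, 'fy': 419.901673276047, 'cx': 319.48753859890127, 'cy': 195.2131741782331, 'xyz': array([1.47237481, 0.42804152, 0.7591108 ]), 'rotation': array([0.47654655, 0.25447838, 0.40151337, 0.73954794])}
top {'fx': 464.15175984471745, 'fy': 464.15175984471745, 'cx': 318.2918570115332, 'cy': 199.14244544349015, 'xyz': array([0.31886382, 0.01493509, 1.38460598]), 'rotation': array([ 0.70806343,  0.05190035, -0.06438726, -0.70128939])}
{'clock': 0.1, 'qpos': array([-1.45404669e+00,  2.76537743e-01,  1.50599899e+00,  2.35835340e-05,
        1.36067339e+00, -1.21010651e-01]), 'qd': array([-0.00098386,  0.00046278, -0.00281369,  0.00035251, -0.00123823,
       -0.00099923]), 'effort': array([ 1.62060147e-03, -4.17697227e+01, -2.46405637e+01, -1.28153542e-04,
        5.84154957e-03,  2.55173717e-06]), 'position': array([ 0.13537137, -0.55836934,  0.23052579]), 'ee_rot': array([-8.08705280e-04,  9.92942042e-01,  1.18597838e-01,  1.32533998e-05]), 'contact_force': array([ 0.61138455, -0.43061703, -0.79112888]), 'moment': array([-0.01911456, -0.0644684 , -0.06790034]), 'gripper_force': 0.0, 'width': 0.08533595313079033}
pics
```

View pics/scene0.png

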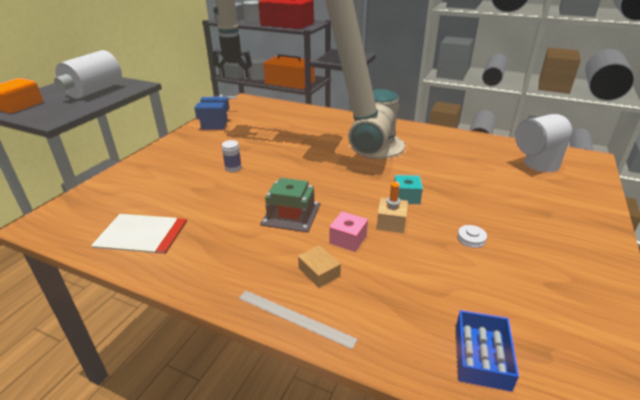

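View pics/top0.png

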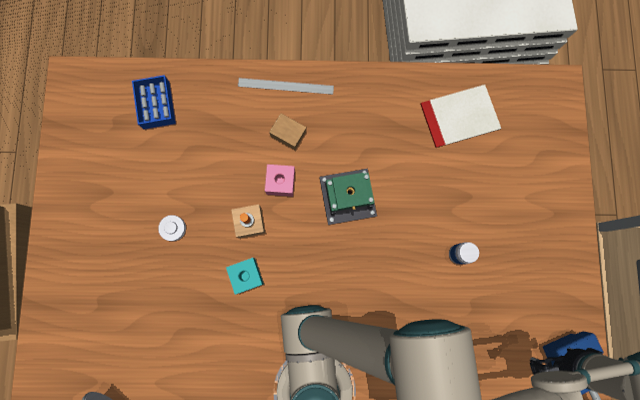

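The scene shows the ejector in a natural-wood holder at scene (393,205) / top (247,220). Look-alikes are the pink block at top (280,180), the turquoise block at top (244,275) and the cardboard parts box at top (288,131). I choose the wooden one carrying the orange handle. The housing's bore is at top (350,191) / scene (290,187), the can at top (466,253) and the pulley at top (172,228).

```bash
cat > h.py <<'E'
import numpy as np, cv2
from scipy.spatial.transform import Rotation as R
def rot(q): return R.from_quat([q[1],q[2],q[3],q[0]])
def ray(c,u,v):
    d=np.array([(u-c['cx'])/c['fx'],-(v-c['cy'])/c['fy'],-1.]); return np.array(c['xyz']),rot(c['rotation']).apply(d)
def plane(c,u,v,z):
    o,d=ray(c,u,v); return o+d*(z-o[2])/d[2]
def proj(c,p):
    x=rot(c['rotation']).inv().apply(np.array(p)-c['xyz']); return c['cx']+c['fx']*x[0]/-x[2],c['cy']-c['fy']*x[1]/-x[2]
def tri(r1,r2):
    (a,d),(b,e)=r1,r2; st=np.linalg.lstsq(np.stack([d,-e],1),b-a,rcond=None)[0]
    p,q=a+d*st[0],b+e*st[1]; return (p+q)/2,np.linalg.norm(p-q)
def blob(im,lo,hi,box):
    x0,y0,x1,y1=box; hsv=cv2.cvtColor(im,cv2.COLOR_RGB2HSV)
    m=np.zeros(im.shape[:2],np.uint8); m[y0:y1,x0:x1]=cv2.inRange(hsv,np.array(lo),np.array(hi))[y0:y1,x0:x1]
    n,l,s,ce=cv2.connectedComponentsWithStats(m)
    if n<2: return None
    k=1+np.argmax(s[1:,4]); return ce[k],s[k],(l==k).astype(np.uint8)
E
python3 - <<'E'
from rig import *
from h import *
T=cv2.imread('pics/top0.png')[:,:,::-1]; S=cv2.imread('pics/scene0.png')[:,:,::-1]
ct,cs=calibration('top'),calibration('scene')
O=((5,180,150),(14,255,255))
b=blob(T,*O,(235,208,262,235)); print('orange top',b[:2],plane(ct,*b[0],.125))
b=blob(S,*O,(380,175,402,205)); print('orange scene',b[:2], plane(cs,*b[0],.11))
for nm,lo,hi,box in(("pink",(145,40,100),(179,255,255),(255,155,305,205)),("green",(60,60,30),(90,255,160),(315,165,385,230))):
    b=blob(T,lo,hi,box); print(nm,b[:2])
g=b[2]; c,_=cv2.findContours(g,cv2.RETR_EXTERNAL,cv2.CHAIN_APPROX_SIMPLE); print(cv2.minAreaRect(c[0]))
crop=np.hstack([cv2.resize(T[200:245,225:270],(390,390),interpolation=cv2.INTER_CUBIC),cv2.resize(T[162:230,315:383],(390,390),interpolation=cv2.INTER_CUBIC)])
cv2.imwrite('pics/crop1.png',crop[:,:,::-1])
E
```

```text
orange top (array([242.82608696, 216.69565217]), array([240, 214,   8,   8,  23], dtype=int32)) [0.47747338 0.19881893 0.125     ]
orange scene (array([394.        , 190.17647059]), array([391, 181,   7,  19,  51], dtype=int32)) [0.46229279 0.19606683 0.11      ]
pink (array([279.49734043, 178.67952128]), array([265, 164,  30,  30, 752], dtype=int32))
green (array([348.99081867, 191.45753634]), array([ 326,  173,   48,   38, 1307], dtype=int32))
((349.12567138671875, 191.3477020263672), (33.36869812011719, 44.077518463134766), 80.13418579101562)
```

View pics/crop1.png

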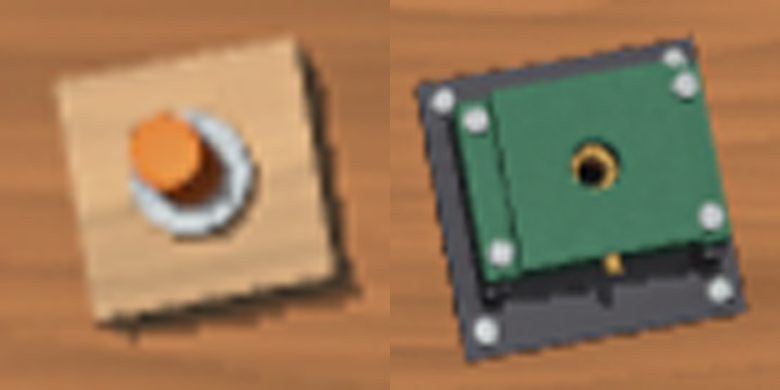

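Run:
```python
from rig import *
from h import *
ct,cs,cw=calibration('top'),calibration('scene'),calibration('wrist'); s=get_state()
e=plane(ct,244,217.5,.138); b=plane(ct,350.6,191.1,.102); print('ej',e,'bore',b)
print(proj(cs,e),proj(cs,b))
Rt=rot(s['ee_rot']); print('cam in tool',Rt.inv().apply(cw['xyz']-s['position']),(Rt.inv()*rot(cw['rotation'])).as_matrix().round(3),cw['fx'])
print('tool y',Rt.apply([0,1,0]), (e-s['position'])*100)
for u,v in((466,253),): print('can',plane(ct,u,v,.1))
```

```text
ej [0.47368454 0.19368818 0.138     ] bore [ 0.55604513 -0.09764573  0.102     ]
(np.float64(392.9433076103783), np.float64(183.58818242000044)) (np.float64(288.21623263315297), np.float64(186.2637664806624))
cam in tool [ 0.08429346 -0.00015184 -0.1410682 ] [[-0.     0.946  0.325]
 [ 1.     0.     0.   ]
 [ 0.     0.325 -0.946]] 279.4253227057825
tool y [ 0.23552158 -0.9718678  -0.00160285] [33.83131692 75.20575155 -9.25257861]
can [ 0.38581522 -0.41724627  0.1       ]
```

apply_moves(steps=[1.65,3.7,0,0,3.3,7.4,0,0,4.95,11.1,0,0,6.6,14.8,0,0,8.25,18.5,0,0,9.9,22.2,0,0,11.55,25.9,0,0,13.2,29.6,0,0], jaw=0)

```text
clock: 0.77
position: [0.2675, -0.2608, 0.2311]
ee_rot: [-0.0, 0.993, 0.118, 0.0]
contact_force: [0.7, 0.1, -0.8]
width: 0.0852
gripper_force: 0.0
```

apply_moves(steps=[1.65,3.7,0,0,3.3,7.4,0,0,4.95,11.1,0,0,6.6,14.8,0,0,8.25,18.5,0,0,9.9,22.2,0,0,11.55,25.9,0,0,13.2,29.6,0,0])

```text
clock: 1.43
position: [0.3994, 0.0353, 0.2313]
ee_rot: [0.0, 0.993, 0.119, 0.0]
contact_force: [1.4, -0.3, 0.8]
width: 0.0853
gripper_force: 0.0
```

apply_moves(steps=[1.65,3.7,0,0,3.3,7.4,0,0,4.95,11.1,0,0,6.6,14.5,0,0,7.4,16.0,0,0,7.4,16.0,0,0,7.4,16.0,0,0,7.4,16.0,0,0])

```text
clock: 2.1
position: [0.4726, 0.1924, 0.2308]
ee_rot: [0.001, 0.993, 0.119, -0.001]
contact_force: [1.1, -0.4, 0.3]
width: 0.0854
gripper_force: 0.0
```

Run:
```python
from rig import *
from h import *
s=get_state(); c=calibration('wrist'); im=get_image('wrist'); cv2.imwrite('pics/w1.png',im[:,:,::-1])
np.save('w1.npy',c,allow_pickle=True); print(s['position'],s['clock'],s['contact_force'])
print(proj(c,(.4737,.1937,.138)))
```

```text
[0.47256674 0.19235176 0.23082264] 2.1 [ 1.1386384  -0.37276517  0.26922217]
(np.float64(322.4874723574534), np.float64(199.99336765679791))
```

View pics/w1.png

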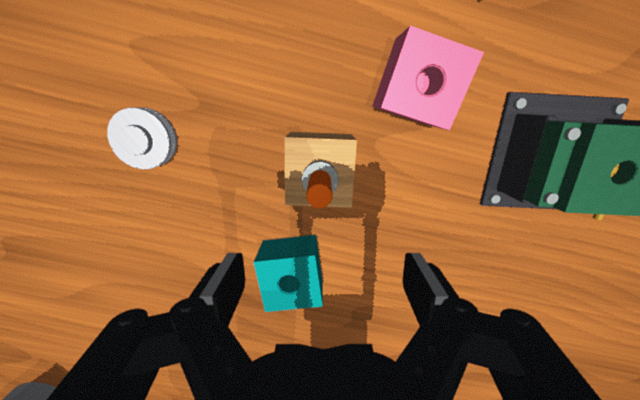

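The wrist view shows the orange handle's top near (319,196) on the wooden holder (centre about (321,172)). The turquoise look-alike is at (288,275) and the pink one at (430,78), and the fingers straddle the handle.

Run:
```python
from h import *
im=cv2.imread('pics/w1.png')[:,:,::-1]; c=np.load('w1.npy',allow_pickle=True).item()
hsv=cv2.cvtColor(im,cv2.COLOR_RGB2HSV)
for v in range(172,212,2): print(v,[tuple(int(a) for a in hsv[v,u]) for u in range(304,338,3)])
crop=cv2.resize(im[125:225,270:370],(600,600),interpolation=cv2.INTER_CUBIC); cv2.imwrite('pics/crop2.png',crop[:,:,::-1])
```

```text
172 [(75, 10, 201), (72, 6, 207), (75, 10, 203), (11, 90, 102), (11, 255, 100), (11, 245, 99), (11, 255, 99), (8, 201, 104), (45, 15, 99), (30, 3, 102), (80, 8, 102), (17, 91, 101)]
174 [(80, 11, 212), (81, 9, 198), (11, 51, 106), (10, 247, 97), (13, 252, 99), (11, 235, 103), (10, 218, 104), (12, 243, 103), (8, 124, 105), (75, 20, 104), (68, 10, 104), (15, 28, 91)]
176 [(77, 9, 198), (75, 6, 181), (9, 145, 102), (12, 242, 100), (9, 237, 99), (11, 247, 98), (12, 252, 100), (12, 247, 101), (10, 228, 102), (68, 10, 102), (80, 7, 105), (15, 20, 102)]
178 [(70, 14, 109), (90, 21, 110), (10, 222, 100), (11, 232, 100), (12, 242, 100), (11, 240, 102), (12, 240, 103), (11, 242, 101), (10, 247, 100), (0, 3, 95), (60, 8, 97), (60, 10, 98)]
180 [(90, 2, 108), (72, 12, 110), (11, 242, 101), (12, 255, 101), (11, 225, 101), (11, 240, 102), (10, 235, 100), (12, 255, 99), (11, 233, 103), (23, 11, 95), (98, 10, 101), (48, 13, 101)]
182 [(90, 11, 114), (45, 5, 107), (11, 228, 103), (10, 223, 104), (11, 228, 102), (11, 252, 99), (11, 223, 103), (11, 223, 103), (11, 250, 99), (14, 72, 99), (78, 12, 103),
[... 2054 characters left out ...]
1, 226, 158), (10, 224, 157), (10, 243, 155), (12, 179, 151), (15, 131, 140), (15, 135, 136), (15, 119, 139)]
206 [(14, 170, 120), (13, 174, 116), (13, 167, 119), (12, 228, 144), (11, 234, 158), (11, 231, 160), (10, 226, 159), (11, 216, 139), (17, 144, 138), (15, 142, 140), (17, 135, 142), (17, 135, 145)]
208 [(12, 180, 115), (13, 177, 114), (12, 176, 113), (12, 173, 115), (11, 190, 121), (13, 209, 128), (11, 177, 117), (13, 171, 109), (12, 181, 103), (12, 178, 112), (12, 177, 117), (14, 181, 113)]
210 [(13, 181, 111), (12, 178, 110), (13, 183, 107), (14, 173, 112), (13, 172, 114), (13, 183, 113), (14, 183, 117), (13, 169, 115), (12, 176, 107), (13, 176, 107), (13, 186, 111), (12, 171, 115)]
```

View pics/crop2.png

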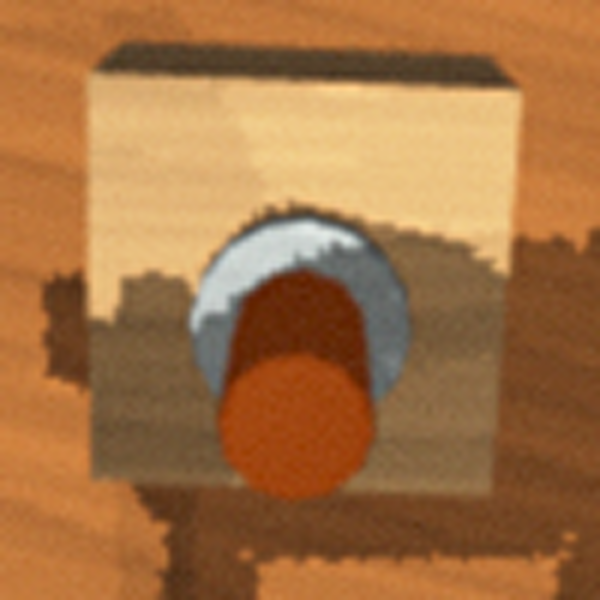

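The crop confirms it: orange handle top centre at wrist (319.5,195.8), steel collar around it, and a natural-wood block with corners that can be used for the hole's centre.

Run:
```python
from rig import *
from h import *
c=np.load('w1.npy',allow_pickle=True).item(); s=get_state()
e=plane(c,319.5,195.8,.138); k=plane(c,270+300/6-.4,125+325/6-.4,.083)
print('handle top',e,'collar',k)
q=[plane(c,270+a/6-.4,125+b/6-.4,.06) for a,b in((88,73),(522,92),(490,493),(93,478))]
print('holder',np.mean(q,0),[np.linalg.norm(q[i]-q[i-1]) for i in range(4)],'yaw',np.degrees(np.arctan2(*(q[1]-q[0])[1::-1])))
print('bore rough',plane(c,622,170,.102))
print('move cm',(e-s['position'])*100)
```

```text
handle top [0.4769018  0.19718428 0.138     ] collar [0.47732503 0.19790108 0.083     ]
holder [0.47740609 0.19854082 0.06      ] [np.float64(0.07910748273590414), np.float64(0.07961943537400237), np.float64(0.07889673413922359), np.float64(0.07892900186802247)] yaw -78.8791561608192
bore rough [ 0.56135187 -0.08959383  0.102     ]
move cm [ 0.42910522  0.51303048 -9.30785119]
```

apply_moves(steps=[0.45,0.5,0,0,0.45,0.5,-2,0,0.45,0.5,-5,0,0.45,0.5,-8,0,0.45,0.5,-11,0,0.45,0.5,-13,0,0.45,0.5,-13.9,0,0.45,0.5,-13.9,0])

```text
clock: 2.82
position: [0.4766, 0.1972, 0.0907]
ee_rot: [0.0, 0.993, 0.118, -0.002]
contact_force: [0.3, 0.9, 0.1]
width: 0.0856
gripper_force: 0.0
```

apply_moves(steps=[0,0,0,0,0,0,0,0,0,0,0,0,0,0,0,0,0,0,0,0,0,0,0,0,0,0,0,0,0,0,0,0], jaw=255, newtons=90)

```text
clock: 3.48
position: [0.4787, 0.1983, 0.0935]
ee_rot: [0.0, 0.993, 0.119, 0.001]
contact_force: [-0.9, -0.7, 5.8]
width: 0.0223
gripper_force: 87.7
```

apply_moves(steps=[0,0,0,0,0,0,0,0,0,0,0.5,0,0,0,1,0,0,0,2,0,0,0,3.5,0,0,0,5,0,0,0,6.5,0])

```text
clock: 4.15
position: [0.4776, 0.1981, 0.1583]
ee_rot: [0.0, 0.993, 0.119, -0.0]
contact_force: [0.3, 0.6, -3.1]
width: 0.0222
gripper_force: 88.2
```

apply_moves(steps=[0,-2.0,2.5,0,0,-5.5,4.5,0,0,-9.3,6,0,0,-13.3,7,0,0,-17.4,7.2,0,0,-21.5,7.2,0,0,-25.6,7.2,0,0,-28.5,7.2,0])

```text
clock: 4.82
position: [0.4774, -0.0902, 0.2301]
ee_rot: [0.001, 0.993, 0.118, 0.0]
contact_force: [0.7, 0.5, -3.7]
width: 0.0222
gripper_force: 88.8
```

apply_moves(steps=[0,-2,0,0,0,-2.7,0,0,0,-2.7,0,0,0,-2.7,0,0,0,-2.7,0,0,0,-2.7,0,0])

```text
clock: 5.32
position: [0.4778, -0.1124, 0.2294]
ee_rot: [-0.0, 0.993, 0.12, -0.0]
contact_force: [0.2, -0.5, -2.9]
width: 0.0223
gripper_force: 88.8
```

Run:
```python
from rig import *
from h import *
s=get_state(); c=calibration('wrist'); im=get_image('wrist'); cv2.imwrite('pics/w2.png',im[:,:,::-1])
np.save('w2.npy',c,allow_pickle=True); print(s['position'],s['clock'],s['contact_force'])
print(proj(c,(.5575,-.095,.102)))
```

```text
[ 0.47781945 -0.11239362  0.22938687] 5.3167 [ 0.24984717 -0.51674403 -2.88389814]
(np.float64(326.01266292257714), np.float64(104.71444366099733))
```

View pics/w2.png

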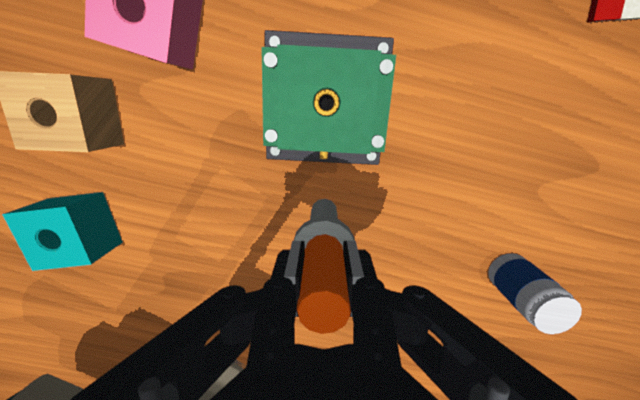

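The bore shows at wrist (326,101). The held ejector's steel nose tip is near (323,203) and its handle top near (325,313), and the holder's empty hole is visible at (42,112).

Run:
```python
from rig import *
from h import *
im=cv2.imread('pics/w2.png')[:,:,::-1]; c=np.load('w2.npy',allow_pickle=True).item(); s=get_state()
hsv=cv2.cvtColor(im,cv2.COLOR_RGB2HSV)
g=cv2.inRange(hsv,np.array((60,60,30)),np.array((90,255,255)))
n=cv2.bitwise_not(g)
k,l,st,ce=cv2.connectedComponentsWithStats(n[75:128,295:357]); 
for i in range(1,k):
    if st[i,4]>200: print(st[i],ce[i]+[295,75])
i=l[26,31]; cn,_=cv2.findContours((l==i).astype(np.uint8),0,cv2.CHAIN_APPROX_NONE); (x,y),r=cv2.minEnclosingCircle(cn[0]); print('circ',x+295,y+75,r)
el=cv2.fitEllipse(cn[0]); print(el)
b=plane(c,ce[i][0]+295,ce[i][1]+75,.102); print('bore',b)
# green top rectangle for cross-check
Rt=rot(s['ee_rot']); P=s['position']
for nm,d in(('nose',.0765),('handletop',-.0465),('collar_top',.0085)):
    for dx in(-.012,-.011,0,.011,.012): print(nm,dx,np.round(proj(c,P+Rt.apply([dx,0,d])),1),end=' ')
    print()
crop=cv2.resize(im[190:340,262:387],(500,600),interpolation=cv2.INTER_CUBIC); cv2.imwrite('pics/crop3.png',crop[:,:,::-1])
h0=plane(c,42,112,.06); print('hole rough',h0)
```

```text
[ 19  14  26  27 562] [326.        102.0480427]
circ 326.0 102.0 13.601571083068848
((31.020387649536133, 27.034717559814453), (25.091218948364258, 26.680463790893555), 2.4501078128814697)
bore [ 0.55973082 -0.09443747  0.102     ]
nose -0.012 [323.9 221.5] nose -0.011 [323.9 220.4] nose 0 [323.9 208.3] nose 0.011 [323.9 195.8] nose 0.012 [323.9 194.7] 
handletop -0.012 [324.2 337.1] handletop -0.011 [324.2 335.3] handletop 0 [324.2 314.6] handletop 0.011 [324.2 292.7] handletop 0.012 [324.2 290.6] 
collar_top -0.012 [324.  266.2] collar_top -0.011 [324.  264.8] collar_top 0 [324. 249.] collar_top 0.011 [324.  232.5] collar_top 0.012 [324. 231.] 
hole rough [0.47846635 0.19638453 0.06      ]
```

View pics/crop3.png

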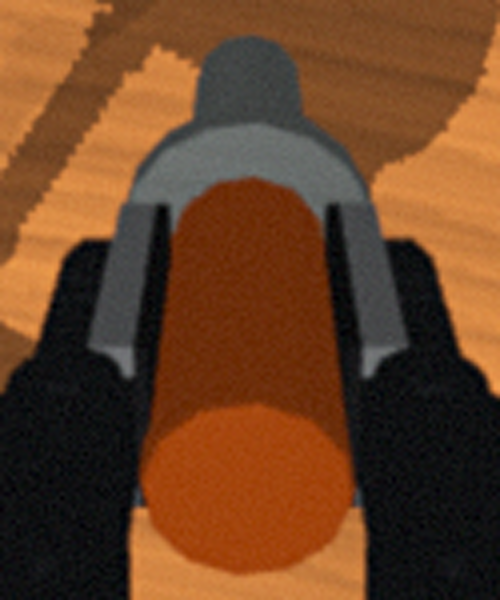

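apply_moves(steps=[1.5,0.3,0,0,4,0.8,-0.5,0,5.5,1.1,-1.2,0,5.5,1.1,-2,0,5.5,1.1,-2.6,0,5.5,1.1,-3.0,0,5.5,1.1,-3.0,0,5.5,1.1,-3.0,0])

```text
clock: 6.03
position: [0.5321, -0.1027, 0.1993]
ee_rot: [-0.0, 0.993, 0.119, -0.0]
contact_force: [0.1, -0.4, -2.7]
width: 0.0219
gripper_force: 88.8
```

```bash
cat > w3.py <<'E'
from rig import *
from h import *
import sys
s=get_state(); c=calibration('wrist'); im=get_image('wrist'); cv2.imwrite(f'pics/{sys.argv[1]}.png',im[:,:,::-1])
np.save(sys.argv[1]+'.npy',dict(c=c,s=s),allow_pickle=True); print(s['position'],s['clock'],s['contact_force'],s['moment'])
cv2.imwrite('pics/%s_c.png'%sys.argv[1],cv2.resize(im[90:350,200:460],(600,600),interpolation=cv2.INTER_CUBIC)[:,:,::-1])
E
python3 w3.py w3
```

```text
[ 0.53206074 -0.10266912  0.19926312] 6.0333 [ 0.11381471 -0.4474981  -2.71643315] [ 0.02522281 -0.05770937 -0.0471286 ]
```

View pics/w3_c.png

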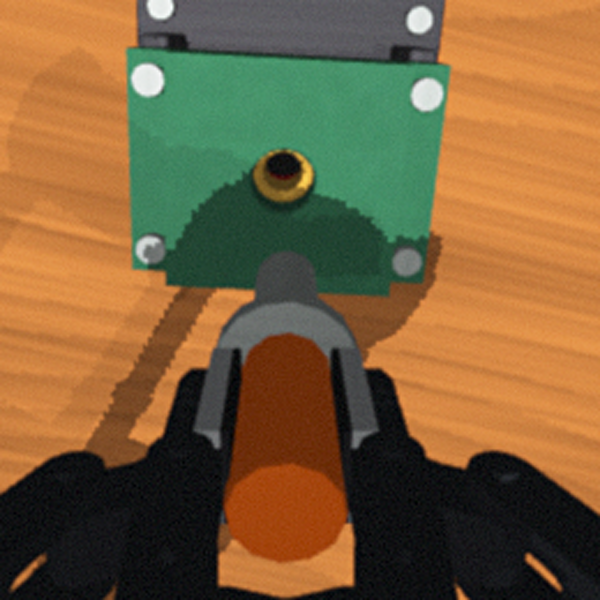

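The crop shows the bore at wrist (322.6,166) and the nose's front edge at (324,198.6), which stands above the housing's near part. Next I feel down onto the flat top to get the nose height.

apply_moves(steps=[0,0,-0.1,0,0,0,-0.2,0,0,0,-0.3,0,0,0,-0.4,0,0,0,-0.5,0,0,0,-0.6,0,0,0,-0.65,0,0,0,-0.7,0])

```text
clock: 6.75
position: [0.5329, -0.1029, 0.1922]
ee_rot: [0.0, 0.993, 0.119, -0.0]
contact_force: [-0.2, 0.5, -2.8]
width: 0.0225
gripper_force: 88.8
```

apply_moves(steps=[0,0,-0.05,0,0,0,-0.1,0,0,0,-0.15,0,0,0,-0.2,0,0,0,-0.25,0,0,0,-0.3,0])

```text
clock: 7.25
position: [0.533, -0.1028, 0.1893]
ee_rot: [0.0, 0.993, 0.119, 0.0]
contact_force: [-0.2, 0.4, -3.2]
width: 0.0221
gripper_force: 88.8
```

Run:
```python
from h import *
d=np.load('w3.npy',allow_pickle=True).item(); c,s=d['c'],d['s']; Rt=rot(s['ee_rot']); tx=Rt.apply([1,0,0]); P=s['position']
u,v=200+283*260/600-.3,90+176*260/600-.3
b=plane(c,u,v,.102); print('bore',b)
for off in(.0765,.0785,.085):
    z=P[2]-off; n=plane(c,200+286.5*260/600-.3,90+251*260/600-.3,z)-.011*tx; print(off,'nose',n,'rel TCP in tool',Rt.inv().apply(n-P).round(4))
h=plane(c,200+286*260/600-.3,90+512*260/600-.3,P[2]+.0445); print(Rt.inv().apply(h-P).round(4))
```

```text
bore [ 0.56218918 -0.09409883  0.102     ]
0.0765 nose [ 0.52980129 -0.10328557  0.12277242] rel TCP in tool [-0.0023  0.0001  0.0765]
0.0785 nose [ 0.5291247  -0.10345111  0.12077242] rel TCP in tool [-0.003   0.0001  0.0785]
0.085 nose [ 0.52692576 -0.10398911  0.11427242] rel TCP in tool [-0.0052  0.0001  0.085 ]
[-0.0001 -0.0001 -0.0445]
```

apply_moves(steps=[0,0,-0.06,0,0,0,-0.12,0,0,0,-0.18,0,0,0,-0.24,0,0,0,-0.3,0,0,0,-0.36,0,0,0,-0.42,0])

```text
clock: 7.83
position: [0.533, -0.1028, 0.185]
ee_rot: [0.0, 0.993, 0.119, -0.0]
contact_force: [0.5, 0.1, -3.0]
width: 0.0223
gripper_force: 88.8
```

apply_moves(steps=[0,0,-0.05,0,0,0,-0.1,0,0,0,-0.15,0,0,0,-0.2,0,0,0,-0.2,0])

```text
clock: 8.25
position: [0.5329, -0.1028, 0.183]
ee_rot: [0.0, 0.993, 0.119, -0.0]
contact_force: [1.0, -0.2, -4.1]
width: 0.0217
gripper_force: 88.8
```

apply_moves(steps=[0,0,-0.05,0,0,0,-0.1,0,0,0,-0.15,0,0,0,-0.2,0,0,0,-0.2,0])

```text
clock: 8.67
position: [0.5328, -0.1028, 0.181]
ee_rot: [0.0, 0.993, 0.119, -0.0]
contact_force: [0.8, 0.4, -3.2]
width: 0.0227
gripper_force: 88.8
```

apply_moves(steps=[0,0,-0.04,0,0,0,-0.08,0,0,0,-0.12,0,0,0,-0.12,0])

```text
clock: 9.0
position: [0.5331, -0.1029, 0.1806]
ee_rot: [0.0, 0.993, 0.119, 0.0]
contact_force: [-0.3, 0.2, 0.5]
width: 0.022
gripper_force: 88.9
```

```bash
python3 w3.py w4
python3 - <<'E'
import cv2
im=cv2.imread('pics/w4.png'); cv2.imwrite('pics/w4_d.png',cv2.resize(im[135:235,275:375],(600,600),interpolation=cv2.INTER_CUBIC))
E
```

```text
[ 0.53309341 -0.10285189  0.18057016] 9.0 [-0.33515957  0.15883275  0.48779014] [ 0.0673586   0.22164193 -0.03460352]
```

View pics/w4_d.png

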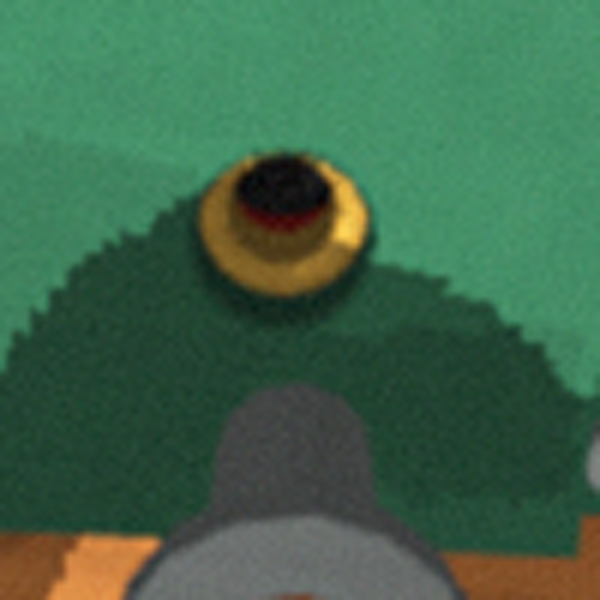

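The zoom shows the bore's rim spanning crop x 197–375 with its upper edge at row 152. The nose's front edge is at row 382, centred on x≈292, resting on the flat top.

Run:
```python
from h import *
d=np.load('w4.npy',allow_pickle=True).item(); c,s=d['c'],d['s']; Rt=rot(s['ee_rot']); tx=Rt.apply([1,0,0]);ty=Rt.apply([0,1,0]); P=s['position']
f=lambda x,y:plane(c,275+x/6-.42,135+y/6-.42,.102)
top=f(286,152); bt=f(286,322); print('rim len',np.linalg.norm(top-bt)); L,Rr=f(197,235),f(375,235); print('width',np.linalg.norm(L-Rr))
b=(f(197,235)+f(375,235))/2; b=b+tx*((top-.012*tx-b)@tx)
n=f(292,382)-.011*tx
print('bore',b,'nose',n,'rel world mm',(b-n)*1000,'nose in tool',Rt.inv().apply(n-P), 'rod w', np.linalg.norm(f(216,440)-f(372,440)))
```

```text
rim len 0.02352718120707081
width 0.023956692120967463
bore [ 0.56045098 -0.09500852  0.10199956] nose [ 0.53029378 -0.10313272  0.10199316] rel world mm [3.01571981e+01 8.12420025e+00 6.39855520e-03] nose in tool [-0.00283586 -0.00041743  0.0785751 ] rod w 0.02188760584121106
```

apply_moves(steps=[0,0,0.3,0,0.5,0.15,0.4,0,1.3,0.35,0.4,0,2.2,0.6,0.4,0,3.0,0.8,0.4,0,3.0,0.8,0.4,0,3.0,0.8,0.3,0,3.0,0.8,0.2,0])

```text
clock: 9.72
position: [0.5627, -0.0947, 0.1815]
ee_rot: [-0.0, 0.993, 0.119, -0.001]
contact_force: [0.2, 0.4, -2.1]
width: 0.0219
gripper_force: 88.9
```

apply_moves(steps=[0,0,-0.06,0,0,0,-0.12,0,0,0,-0.18,0,0,0,-0.24,0,0,0,-0.3,0,0,0,-0.35,0,0,0,-0.35,0])

```text
clock: 10.3
position: [0.5628, -0.0949, 0.1784]
ee_rot: [0.0, 0.993, 0.119, -0.0]
contact_force: [0.8, 0.1, -3.5]
width: 0.0226
gripper_force: 88.9
```

The nose has entered the bore: it is 2 mm below the contact height with no reaction.

apply_moves(steps=[0,0,-0.1,0,0,0,-0.2,0,0,0,-0.32,0,0,0,-0.44,0,0,0,-0.56,0,0,0,-0.68,0,0,0,-0.8,0,0,0,-0.9,0])

```text
clock: 10.97
position: [0.5629, -0.0949, 0.1692]
ee_rot: [0.0, 0.993, 0.119, -0.0]
contact_force: [-1.7, -0.1, -3.4]
width: 0.0221
gripper_force: 88.9
```

apply_moves(steps=[0,0,-0.06,0,0,0,-0.12,0,0,0,-0.18,0,0,0,-0.24,0,0,0,-0.3,0,0,0,-0.36,0,0,0,-0.42,0,0,0,-0.48,0])

```text
clock: 11.63
position: [0.563, -0.0949, 0.1646]
ee_rot: [0.0, 0.993, 0.119, 0.0]
contact_force: [0.4, 0.0, -3.5]
width: 0.0225
gripper_force: 88.9
```

apply_moves(steps=[0,0,-0.04,0,0,0,-0.08,0,0,0,-0.12,0,0,0,-0.16,0,0,0,-0.2,0,0,0,-0.24,0,0,0,-0.28,0])

```text
clock: 12.22
position: [0.563, -0.0949, 0.1619]
ee_rot: [0.0, 0.993, 0.119, 0.0]
contact_force: [-0.3, 0.2, 0.6]
width: 0.0224
gripper_force: 88.9
```

apply_moves(steps=[0,0,-0.05,0,0,0,-0.1,0,0,0,-0.15,0,0,0,-0.2,0])

```text
clock: 12.55
position: [0.5633, -0.0948, 0.1612]
ee_rot: [0.0, 0.993, 0.119, 0.001]
contact_force: [-1.0, 1.8, 6.6]
width: 0.0218
gripper_force: 89.4
```

apply_moves(steps=[0,0,-0.06,0,0,0,-0.12,0,0,0,-0.18,0,0,0,-0.24,0,0,0,-0.3,0,0,0,-0.36,0,0,0,-0.42,0,0,0,-0.48,0])

```text
clock: 13.22
position: [0.5634, -0.0947, 0.1565]
ee_rot: [0.0, 0.993, 0.119, 0.001]
contact_force: [-2.2, -0.3, 7.1]
width: 0.0218
gripper_force: 89.4
```

apply_moves(steps=[0,0,-0.06,0,0,0,-0.12,0,0,0,-0.18,0,0,0,-0.24,0,0,0,-0.3,0,0,0,-0.36,0,0,0,-0.42,0,0,0,-0.48,0])

```text
clock: 13.88
position: [0.5633, -0.0947, 0.1518]
ee_rot: [0.0, 0.993, 0.119, 0.001]
contact_force: [-1.9, 2.2, 7.2]
width: 0.0223
gripper_force: 89.4
```

apply_moves(steps=[0,0,-0.06,0,0,0,-0.12,0,0,0,-0.18,0,0,0,-0.24,0,0,0,-0.3,0,0,0,-0.36,0,0,0,-0.42,0,0,0,-0.48,0])

```text
clock: 14.55
position: [0.5633, -0.0947, 0.1469]
ee_rot: [0.0, 0.993, 0.119, 0.001]
contact_force: [-1.5, 1.2, 6.0]
width: 0.0224
gripper_force: 89.4
```

apply_moves(steps=[0,0,-0.06,0,0,0,-0.12,0,0,0,-0.18,0,0,0,-0.24,0,0,0,-0.3,0,0,0,-0.36,0,0,0,-0.42,0,0,0,-0.48,0])

```text
clock: 15.22
position: [0.5633, -0.0948, 0.1421]
ee_rot: [0.0, 0.993, 0.119, 0.001]
contact_force: [-0.8, 1.0, 6.6]
width: 0.0222
gripper_force: 89.4
```

apply_moves(steps=[0,0,-0.05,0,0,0,-0.1,0,0,0,-0.15,0,0,0,-0.2,0,0,0,-0.25,0])

```text
clock: 15.63
position: [0.5633, -0.0948, 0.1396]
ee_rot: [0.0, 0.993, 0.119, 0.001]
contact_force: [-1.0, 1.0, 7.3]
width: 0.0219
gripper_force: 89.4
```

apply_moves(steps=[0,0,-0.05,0,0,0,-0.1,0,0,0,-0.15,0,0,0,-0.2,0])

```text
clock: 15.97
position: [0.5633, -0.0948, 0.1376]
ee_rot: [0.0, 0.993, 0.119, 0.001]
contact_force: [-1.8, 1.2, 6.5]
width: 0.022
gripper_force: 89.4
```

apply_moves(steps=[0,0,-0.05,0,0,0,-0.1,0,0,0,-0.15,0,0,0,-0.2,0])

```text
clock: 16.3
position: [0.5634, -0.0948, 0.1356]
ee_rot: [0.0, 0.993, 0.119, 0.001]
contact_force: [-1.9, 1.8, 6.8]
width: 0.0222
gripper_force: 89.4
```

apply_moves(steps=[0,0,-0.05,0,0,0,-0.1,0,0,0,-0.15,0,0,0,-0.2,0])

```text
clock: 16.63
position: [0.5633, -0.0948, 0.1336]
ee_rot: [0.0, 0.993, 0.119, 0.001]
contact_force: [-2.2, 1.9, 7.0]
width: 0.0219
gripper_force: 89.4
```

apply_moves(steps=[0,0,-0.05,0,0,0,-0.1,0,0,0,-0.15,0,0,0,-0.2,0])

```text
clock: 16.97
position: [0.5633, -0.0948, 0.1315]
ee_rot: [0.0, 0.993, 0.119, 0.001]
contact_force: [-1.6, 0.9, 6.6]
width: 0.0221
gripper_force: 89.4
```

apply_moves(steps=[0,0,-0.05,0,0,0,-0.1,0,0,0,-0.15,0,0,0,-0.2,0])

```text
clock: 17.3
position: [0.5633, -0.0948, 0.1295]
ee_rot: [0.0, 0.993, 0.119, 0.001]
contact_force: [-1.7, 0.6, 6.6]
width: 0.0218
gripper_force: 89.4
```

apply_moves(steps=[0,0,-0.05,0,0,0,-0.1,0,0,0,-0.15,0,0,0,-0.2,0])

```text
clock: 17.63
position: [0.5635, -0.0948, 0.129]
ee_rot: [0.0, 0.993, 0.119, 0.001]
contact_force: [-4.7, 1.1, 16.9]
width: 0.0225
gripper_force: 90.4
```

It stopped dead: 16.9 N plus the ejector's 3 N weight is about 20 N. I hold briefly, then withdraw.

apply_moves(steps=[0,0,0,0,0,0,0,0])

```text
clock: 17.8
position: [0.5634, -0.0948, 0.129]
ee_rot: [0.0, 0.993, 0.119, 0.001]
contact_force: [-3.4, 1.7, 14.3]
width: 0.0219
gripper_force: 90.4
```

apply_moves(steps=[0,0,0.1,0,0,0,0.25,0,0,0,0.5,0,0,0,0.9,0,0,0,1.4,0,0,0,2.0,0,0,0,2.6,0,0,0,3.2,0])

```text
clock: 18.47
position: [0.563, -0.0949, 0.1587]
ee_rot: [0.0, 0.993, 0.119, 0.0]
contact_force: [0.2, 0.7, -3.5]
width: 0.022
gripper_force: 89.4
```

apply_moves(steps=[0,0,0.6,0,0,0,1.2,0,0,0,1.8,0,0,0,2.6,0,0,0,3.8,0,0,0,5.2,0,0,0,6.4,0,0,0,7.0,0])

```text
clock: 19.13
position: [0.5638, -0.0951, 0.2303]
ee_rot: [0.001, 0.993, 0.119, 0.001]
contact_force: [1.0, 0.5, -3.0]
width: 0.0224
gripper_force: 89.3
```

Run:
```python
from rig import *
from h import *
s=get_state(); c=calibration('wrist'); im=get_image('wrist'); cv2.imwrite('pics/w5.png',im[:,:,::-1]); np.save('w5.npy',dict(c=c,s=s),allow_pickle=True)
print(s['position'],s['clock'],s['contact_force'],s['qpos'])
```

```text
[ 0.56378173 -0.095106    0.2303221 ] 19.1333 [ 0.98209621  0.46039245 -3.01002449] [-2.88737075e-01  2.69831769e-01  1.51607639e+00 -1.03378714e-04
  1.35249216e+00  1.04426221e+00]
```

apply_moves(steps=[-0.6,2,0,0,-1.7,5.8,0,0,-2.8,9.7,0,0,-3.9,13.6,0,0,-5,17.5,0,0,-6.1,21.4,0,0,-7.2,25.2,0,0,-8.1,28,0,0])

```text
clock: 19.85
position: [0.4803, 0.188, 0.2278]
ee_rot: [-0.001, 0.993, 0.119, -0.0]
contact_force: [0.3, 0.2, -2.9]
width: 0.0222
gripper_force: 89.0
```

apply_moves(steps=[-0.3,1.0,0,0,-0.4,1.35,-1,0,-0.4,1.35,-3,0,-0.4,1.35,-5.5,0,-0.4,1.35,-7.5,0,-0.4,1.35,-8.5,0,-0.4,1.35,-8.7,0,-0.4,1.35,-8.7,0])

```text
clock: 20.52
position: [0.4781, 0.1978, 0.1405]
ee_rot: [0.0, 0.993, 0.118, -0.001]
contact_force: [0.6, 0.0, -3.1]
width: 0.0223
gripper_force: 89.7
```

Run:
```python
from rig import *
from h import *
s=get_state(); c=calibration('wrist'); im=get_image('wrist'); cv2.imwrite('pics/w6.png',im[:,:,::-1])
print(s['position'],s['contact_force'])
Rt=rot(s['ee_rot']); P=s['position']
# holder top edges as seen: wood mask bbox & predicted nose / hole
print('nose px',proj(c,P+Rt.apply([-.0028+.011,-.0004,.0785])),'hole far edge px',proj(c,np.array([.4774,.1985,.06])+Rt.apply([.014,0,0])))
cv2.imwrite('pics/w6_c.png',cv2.resize(im[150:270,260:380],(600,600),interpolation=cv2.INTER_CUBIC)[:,:,::-1])
```

```text
[0.47808898 0.19775129 0.14046778] [ 0.60351126  0.0189096  -3.08492668]
nose px (np.float64(323.24868029871305), np.float64(198.26961911472694)) hole far edge px (np.float64(322.60705939942835), np.float64(191.3438103550926))
```

View pics/w6_c.png

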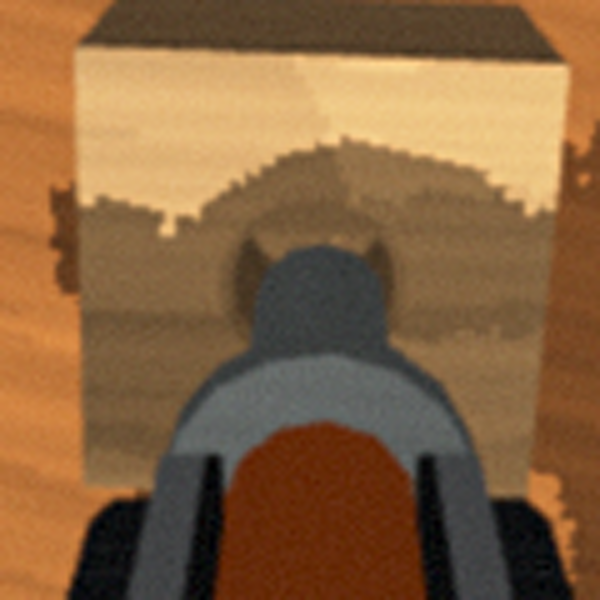

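The nose is at crop (320,243) and the hole spans x 235–393, with its far edge near row 206. So I shift about 2 mm in +x and 0.8 mm in +y before lowering.

apply_moves(steps=[0.2,0.08,0,0,0.2,0.08,0,0,0.2,0.08,-0.1,0,0.2,0.08,-0.2,0,0.2,0.08,-0.3,0,0.2,0.08,-0.4,0,0.2,0.08,-0.5,0,0.2,0.08,-0.5,0])

```text
clock: 21.23
position: [0.4797, 0.1994, 0.1359]
ee_rot: [0.0, 0.993, 0.119, -0.0]
contact_force: [-0.5, -0.1, -3.8]
width: 0.0223
gripper_force: 89.7
```

apply_moves(steps=[0,0,-0.3,0,0,0,-0.7,0,0,0,-1.2,0,0,0,-1.8,0,0,0,-2.4,0,0,0,-3.0,0,0,0,-3.4,0,0,0,-3.6,0])

```text
clock: 21.9
position: [0.4794, 0.1993, 0.0991]
ee_rot: [0.0, 0.993, 0.119, -0.001]
contact_force: [-0.3, -0.0, -2.9]
width: 0.0223
gripper_force: 89.7
```

apply_moves(steps=[0,0,-0.06,0,0,0,-0.12,0,0,0,-0.18,0,0,0,-0.24,0,0,0,-0.3,0,0,0,-0.36,0,0,0,-0.42,0,0,0,-0.48,0])

```text
clock: 22.57
position: [0.48, 0.1995, 0.0954]
ee_rot: [0.0, 0.993, 0.119, 0.0]
contact_force: [0.6, 0.0, -2.6]
width: 0.022
gripper_force: 89.7
```

apply_moves(steps=[0,0,-0.04,0,0,0,-0.08,0,0,0,-0.1,0,0,0,-0.1,0])

```text
clock: 22.9
position: [0.4799, 0.1994, 0.0943]
ee_rot: [0.0, 0.993, 0.119, -0.0]
contact_force: [-0.3, -1.4, -2.9]
width: 0.0222
gripper_force: 89.7
```

apply_moves(steps=[0,0,-0.04,0,0,0,-0.08,0,0,0,-0.12,0,0,0,-0.12,0])

```text
clock: 23.23
position: [0.4801, 0.1995, 0.0936]
ee_rot: [0.0, 0.993, 0.119, 0.0]
contact_force: [-1.2, -0.5, 1.1]
width: 0.0222
gripper_force: 89.7
```

The nose is on the hole's floor. Now I release and retreat upward.

apply_moves(steps=[0,0,0,0,0,0,0,0,0,0,0,0,0,0,0,0,0,0,0,0,0,0,0,0,0,0,0,0,0,0,0,0], jaw=0, newtons=30)

```text
clock: 23.9
position: [0.48, 0.1995, 0.0931]
ee_rot: [0.0, 0.993, 0.119, 0.0]
contact_force: [-0.5, 0.3, 0.3]
width: 0.0853
gripper_force: 0.0
```

apply_moves(steps=[0,0,0.5,0,0,0,2,0,0,0,4,0,0,0,6.5,0,0,0,9.5,0,0,0,12,0,0,0,13.5,0,0,0,13.7,0])

```text
clock: 24.57
position: [0.4819, 0.2, 0.234]
ee_rot: [-0.0, 0.993, 0.119, 0.004]
contact_force: [-0.2, -0.7, 0.5]
width: 0.0853
gripper_force: 0.0
```

Run:
```python
from rig import *
from h import *
s=get_state(); c=calibration('wrist'); im=get_image('wrist'); cv2.imwrite('pics/w7.png',im[:,:,::-1])
print(s['position'],s['clock'],s['width'],s['contact_force'])
hsv=cv2.cvtColor(im,cv2.COLOR_RGB2HSV)
b=blob(im,(8,195,140),(14,255,175),(295,170,345,225)); print(b[:2]); print('handle top',plane(c,b[1][0]+b[1][2]/2-.5,b[1][1]+b[1][3]-13.3,.138))
print('expected px upright', proj(c,(.4774,.1985,.138)))
# steel collar
b=blob(im,(40,0,60),(120,45,255),(295,140,345,200)); print('collar',b[:2], plane(c,b[1][0]+b[1][2]/2-.5,b[1][1]+18,.083))
```

```text
[0.48192495 0.20001768 0.23404276] 24.5667 0.08526623665867464 [-0.16578305 -0.74280371  0.48732229]
(array([323.76334107, 205.13225058]), array([312, 194,  25,  23, 431], dtype=int32))
handle top [0.47966347 0.19922414 0.138     ]
expected px upright (np.float64(324.1876978026091), np.float64(206.16031067120815))
collar (array([323.6398892 , 181.08587258]), array([307, 171,  34,  27, 361], dtype=int32)) [0.47692001 0.1990376  0.083     ]
```

apply_moves(steps=[0,0,0,0,0,0,0,0,0,0,0,0,0,0,0,0])

```text
clock: 24.95
position: [0.4793, 0.1992, 0.2288]
ee_rot: [0.0, 0.993, 0.119, -0.001]
contact_force: [-0.2, -0.0, 0.0]
width: 0.0851
gripper_force: 0.0
```

```bash
python3 -c "
from rig import *
print(sign_off())"
```

```text
the job is handed in; nothing more can be done
None
```

I pressed the bushing home on the sleeve's floor with about 20 N, stood the ejector back upright in its holder and let go, then handed the job in at about 25 s; the sign-off returned no verdict.

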